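# Feel open a dial padlock and present it

### The job

The combination padlock lying in the service cradle has lost its number: turn its dial clockwise (seen from above), feeling for the notch, until the lock clicks open and the shackle jumps out a little. Then pull the shackle out as far as it goes while the case still sits in the cradle, and lift the whole open lock out about 20 cm above the table top to present it. Finish while holding it up there, still; leave the cup, the small bottle and the marker alone.

Things in the scene. Friction and masses are not known exactly. Their poses are not given: they have to be found in the camera images.
- cradle: Fixed H-shaped aluminium base, 84 x 112 x 22 mm (x, y, z; 62 mm long in its middle), origin at the centre of its underside on the table. Four grey corner posts rise 16 mm above it and hold the lock case with 1.5 mm play; the case lifts straight out. Place (12 x 11 cm) and yaw (-0.45 to 0.3 rad) vary. Its -x points to the shackle's side, roughly to the robot.
- lock_center (a point): Centre of the green lock case, 60 x 86 x 28 mm (x, y, z), lying in the cradle with its dial up, case underside 22 mm and this centre 36 mm above the table. Axes as the cradle's: the shackle comes out towards -x. The whole loose lock weighs about 0.25 kg.
- dial_knob (a point): Centre of the round dark fluted knob of the dial, on the dial's axis, which is vertical through the middle of the case. Knob 34 mm across (36 mm over the flutes) and 20 mm high, from 53.8 to 73.8 mm above the table (this point at 63.8 mm); below it a flat black skirt 54 mm across with white ticks, top at 53.8 mm above the table. The point turns with the dial.
- dial (a joint): Dial turn in rad, growing clockwise seen from above; starts at 0 to 0.3. Light clicks every 0.26 rad (0.05 N m, shackle stirs 0.5 mm). The unmarked opening notch differs each time: it lies at a value of 0.7 to 1.3. There the shackle jumps out about 5 mm by itself and the dial is caught (play 0.06 rad either way): do not force it. If it jumps only partly, turn a touch more.
- shackle (a joint): How far the shackle is out of the case, in m: 0 to 0.001 locked, about 0.005 when it has jumped at the notch, 0.026 fully out. Pulling takes about 2 to 5 N once the lock has clicked; it stays out between 0.017 and 0.022 when let go. While locked it cannot be pulled.
- shackle_grip (a point): Middle of the U-shaped shackle's crown: a black rubber grip 40 mm long across the lock (y), 11 mm thick (x), 17 mm high, centre 36 mm above the table, 80 mm from the case's middle when locked. The gap to the case is 44 mm long, 43 mm wide between the legs, open down to the table (2 mm flat strips on it). Cradle corners stand 12 mm ahead of the case, outside the legs. Axes as the lock's.
- cup: Bystander: steel cup 72 mm across, 82 mm high, origin under its centre.
- small_bottle: Bystander: small brown bottle with a white cap, 30 mm across, 62 mm high, origin under its centre.
- pen: Bystander: black felt marker lying on the table, 132 x 16 x 16 mm, origin under its centre.

How it is judged:
On the way, in this order (a step that is already met when the one before it is completed fails the run):
1. the dial has found the notch: the lock has clicked and the shackle has jumped out (value of joint shackle above 0.002 m and z of lock_center in the frame of cradle below 0.042 m), for 0.1 s.
2. the shackle is pulled out by more than 17 mm with the case still in the cradle (value of joint shackle above 0.017 m and z of lock_center in the frame of cradle below 0.042 m), for 0.1 s.
At the end, for the whole second after the job is handed in: The open lock (shackle out by more than 13 mm) is gripped by the fingers and held still (under 4 cm/s and 0.4 rad/s), touching the cradle nowhere, with both the middle of its case and its shackle grip more than 12 cm above the table top (height (world z) of each of lock_center, shackle_grip above 0.12 m and value of joint shackle above 0.013 m and contact force between the fingers and lock above 1 N and contact force between lock and cradle below 0.05 N and linear speed of lock below 0.04 m/s and angular speed of lock below 0.4 rad/s); the arm keeps its last pose, push and grip.
It fails at once if the cup is pushed by more than 2 cm or tipped (distance of cup from where it was at the start of the episode above 0.02 m or angle between cup's own z axis and vertical above 0.4 rad).
It fails at once if the small bottle is pushed by more than 2 cm or tipped (distance of small_bottle from where it was at the start of the episode above 0.02 m or angle between small_bottle's own z axis and vertical above 0.4 rad).
It fails at once if the marker is pushed by more than 2 cm (distance of pen from where it was at the start of the episode above 0.02 m).
It also fails if it takes over 51 s, if anything falls off the work surface, if the arm or the gripper's body presses on something with over 40 N, if the wrist force passes 120 N, or if a joint passes its speed limit or range.

### The arm

A 6-joint arm with a two-finger parallel gripper is mounted at the origin on a cart in front of the work surface, level with it; the furniture and walls round the work are solid. World frame = base frame: x ahead of the robot, y to its left, z up, the work surface at z = 0. Lengths are in m, angles in rad, forces in N, time in s.
With the tool pointing down it reaches from about 0.325 to 0.775 m from the base axis. Payload 9.3 kg.
Tool frame: the origin (TCP) lies between the finger pads; the fingertips stand 14 mm ahead of it and the grasp point (between the pads) lies 5 mm behind it; z points along the fingers, y is the direction in which the jaws open and shut (so a half turn about z gives the same grasp; the last joint's range is limited). The gripper opens to 85 mm and grips with 20 to 120 N. Pads are 22 mm wide; open, the fingers measure 114 mm over their backs; the gripper's body (76 mm by 85 mm) begins 54 mm behind the grasp point. The pads swing forward as they close: fully open they stand 13 mm farther back than shut.
Start: joints at [-0.153, 0.259, 0.021, 1.334, 0, 1.418], TCP at [0.55, -0, 0.245] pointing down, gripper open.
Joint ranges: [-3.04, 3.04], [-0.91, 1.82], [-1.04, 1.36], [-1.92, 1.95], [-1.52, 1.45], [-3.14, 3.14]. Speed limits (rad/s): [2.22, 2.22, 2.79, 3.14, 3.14, 3.14].

### API

Orientations are given as a unit quaternion [w, x, y, z].
In Python, from plant import ctrl gives the robot as it stands.
- The arm moves only by the shell command python3 -m handwheel 'ROWS'. ROWS is JSON, a list that holds one entry, the list of rows, each a list of 5 numbers: the opening in per cent of the stroke, from 0 (shut) to 100 (fully open), then the shift along the tool's x, y, z in cm, then the turn about the tool's z in degrees. In form: [[[gripper, dx, dy, dz, spin], ...]]. A call has 1 to 10 rows; each row shifts and turns the commanded pose from where the row before left it, along the tool's axes as they then stand; what a row does not reach is not made up. A row lasts 1/12 s, in which the tool goes at most 41.7 mm and 7.16 degrees, less where a joint would pass 70% of its speed; a pose out of reach is approached as far as the arm can. A call with a gripper value outside its range is refused whole. The fingers move at their own pace and stop on an object; the grip force is fixed at half the most. Time passes only in rows, so rows that do not move let the fingers close. It gives the time, the measured TCP pose, the force and the opening at its end, in the units of the state.
- ctrl.state(): the state, without advancing time (a new reading comes with each control period).
- ctrl.capture(name): name is "scene" or "side" or "wrist"; returns the picture (480x640x3 uint8, blue, green, red); there is no depth.
- ctrl.camera_params(name): a dict with "fx", "fy", "cx", "cy" (pixels), "rvec" (rotation vector, rad) and "tvec" (3), from world to camera coordinates, as OpenCV has them; the wrist camera has in their place "T_tool_cam" (4x4, takes a point from camera to tool coordinates, whose origin is the TCP and whose axes are the flange's). Camera axes: x right, y down, z forward; pixel columns grow to the right and rows downward; lengths in m; the calibration is good to about 2 mm. A picture is of the moment at which its call begins: read the wrist's pose just before it. camera_params takes no time and is no camera call.
- ctrl.sign_off(): hands the job in, once; it reports no verdict.
The state is a dict: "t": time; "q": joint angles; "dq": joint speeds; "effort": joint torques, N m; "eef_pos": TCP position; "eef_rot": TCP orientation; "contact_force": force on the tool from outside, world axes, zero at the start; "wrist_torque": the same for the moment, N m; "gripper_width": finger opening in m.
Only numpy, scipy, OpenCV 4.12 (cv2) and the standard library are available. Lean on these libraries where they do the work, as an engineer would, in place of code of your own. Each camera call takes 0.05 s, during which the arm holds its last target.

## Working session

There is one attempt and no reset: what is moved stays moved. The work goes in short steps, Python scripts to look and compute and a shell command to move; the robot and the scene stay as the last step left them, time stands still between calls to the robot, and variables do not carry over. Pictures are saved under pics/ and viewed, and the job is handed in when it is done.

```bash
ls; mkdir -p pics; python3 - <<'E'
from plant import ctrl
import cv2,json
s=ctrl.state();print(s)
for n in("scene","side","wrist"):
    print(n,ctrl.camera_params(n)); cv2.imwrite(f"pics/{n}0.png",ctrl.capture(n))
E
```

```text
pics
{'t': 0.0, 'q': array([-1.52591336e-01,  2.59190131e-01,  2.07453583e-02,  1.33366721e+00,
       -8.53246518e-07,  1.41818334e+00]), 'dq': array([ 2.37762636e-05, -1.42076318e-03, -1.92335905e-04, -2.07251733e-03,
       -2.60457543e-04,  3.53668874e-04]), 'effort': array([-2.65873996e-04, -5.55637658e+01,  3.44536042e+01,  1.31759423e-02,
       -2.94380488e-04,  4.47349430e-05]), 'eef_pos': array([5.49742961e-01, 3.93613354e-05, 2.44660805e-01]), 'eef_rot': array([-5.30205499e-04,  7.07098974e-01,  7.07114282e-01, -3.89384887e-04]), 'contact_force': array([0.0028089 , 0.34771804, 0.18163358]), 'wrist_torque': array([ 0.00723174, -0.04717358,  0.02339279]), 'gripper_width': 0.08545022740086991}
scene {'fx': 606.9979637696798, 'fy': 606.9979637696798, 'cx': 322.47386527852325, 'cy': 239.37361173390073, 'rvec': array([ 2.2508268 , -0.69805911,  0.31317713]), 'tvec': array([-0.55323168,  0.17991191,  1.01499529])}
side {'fx': 587.2361736057422, 'fy': 587.2361736057422, 'cx': 324.5811291694268, 'cy': 234.02634742059172, 'rvec': array([ 2.13994637, -0.49002962,  0.23442254]), 'tvec': array([-0.56468452,  0.13085864,  0.91139213])}
wrist {'fx': 372.4449206846525, 'fy': 372.4449206846525, 'cx': 323.60936901202, 'cy': 235.90925345912956, 'T_tool_cam': array([[-2.16909221e-04, -9.58838180e-01, -2.83952984e-01,
         7.22796158e-02],
       [ 9.99999925e-01, -1.17284171e-04, -3.67851968e-04,
        -4.93929620e-04],
       [ 3.19407322e-04, -2.83953042e-01,  9.58838134e-01,
        -1.28384945e-01],
       [ 0.00000000e+00,  0.00000000e+00,  0.00000000e+00,
         1.00000000e+00]])}
```

View pics/scene0.png

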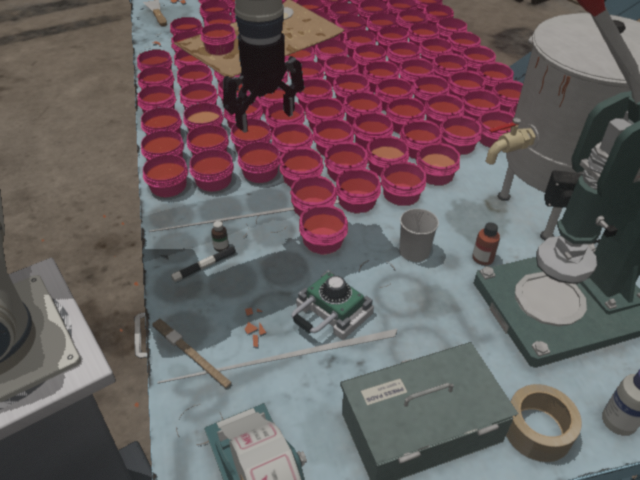

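View pics/side0.png

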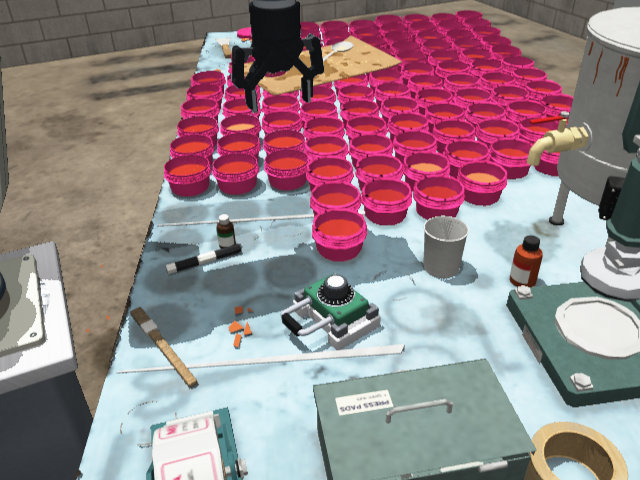

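View pics/wrist0.png

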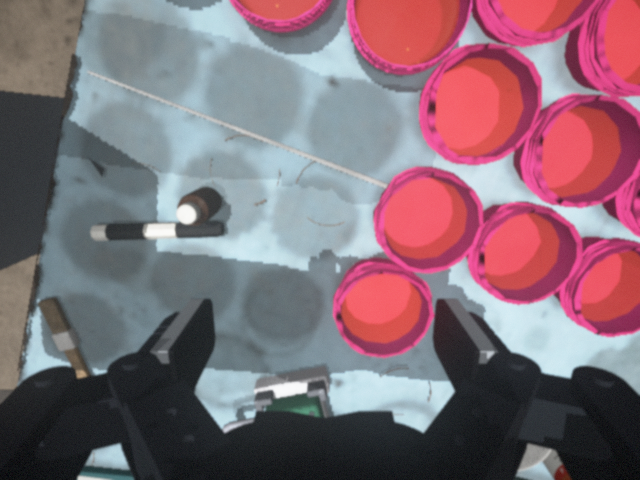

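The scene view has the lock at about (335,300), with its shackle towards the lower left at (305,320). The cup is at (417,235), the bottle at (220,235) and the pen at (203,262). The side view shows the lock at (335,300), and the wrist view shows it only at the lower edge (290,395). I'll zoom in and measure.

```bash
cat > h.py <<'E'
import numpy as np,cv2
from plant import ctrl
from scipy.spatial.transform import Rotation as R
def cam(n,st=None):
    p=ctrl.camera_params(n);K=np.array([[p['fx'],0,p['cx']],[0,p['fy'],p['cy']],[0,0,1]])
    if n=="wrist":
        q=st['eef_rot'];T=np.eye(4);T[:3,:3]=R.from_quat([q[1],q[2],q[3],q[0]]).as_matrix();T[:3,3]=st['eef_pos']
        W=np.linalg.inv(T@p['T_tool_cam']);return K,W[:3,:3],W[:3,3]
    return K,cv2.Rodrigues(p['rvec'])[0],p['tvec']
def ray(c,uv):
    K,Rm,t=c;d=Rm.T@np.linalg.inv(K)@[uv[0],uv[1],1];return -Rm.T@t,d
def onz(c,uv,z):
    o,d=ray(c,uv);return o+d*(z-o[2])/d[2]
def proj(c,P):
    K,Rm,t=c;p=K@(Rm@np.asarray(P,float)+t);return p[:2]/p[2]
def tri(c1,u1,c2,u2):
    P=[c[0]@np.c_[c[1],c[2]] for c in(c1,c2)]
    X=cv2.triangulatePoints(P[0],P[1],np.array(u1,float).reshape(2,1),np.array(u2,float).reshape(2,1));return (X[:3]/X[3]).ravel()
E
python3 - <<'E'
import cv2
a=cv2.imread('pics/scene0.png')[260:350,280:385];b=cv2.imread('pics/side0.png')[260:355,275:390]
cv2.imwrite('pics/z1.png',cv2.resize(a,None,fx=6,fy=6,interpolation=cv2.INTER_CUBIC))
cv2.imwrite('pics/z2.png',cv2.resize(b,None,fx=6,fy=6,interpolation=cv2.INTER_CUBIC))
E
```

```text
(no output)
```

View pics/z1.png

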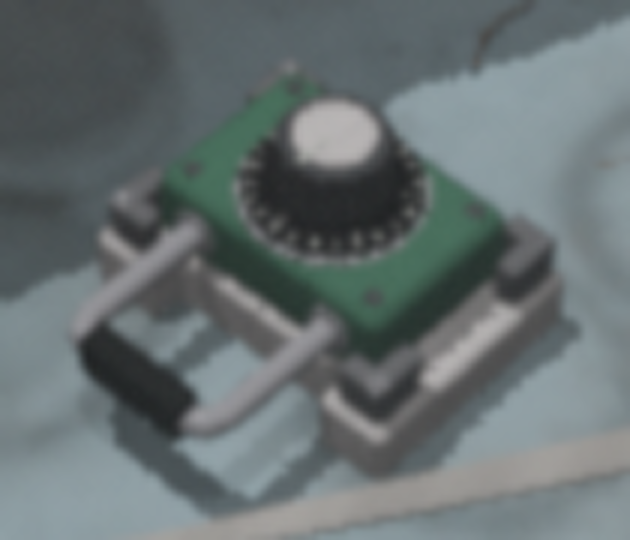

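View pics/z2.png

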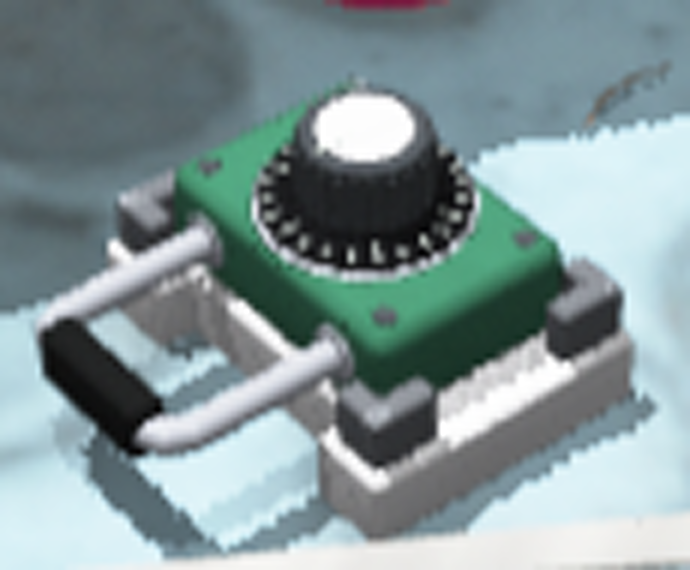

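Both zooms are clear. The knob's light top is at (337,133) in z1 and (365,127) in z2, and the grip centre is at about (137,378) and (100,383). The case screws are visible and can give the yaw.

```bash
python3 - <<'E'
from h import *
A=cam('scene');B=cam('side')
f=lambda p,o:((p[0]+.5)/6-.5+o[0],(p[1]+.5)/6-.5+o[1])
pts={'knobtop':((337,133),(365,127),.0738),'grip':((137,380),(101,385),.04),'scrL':((190,168),(211,165),.05),'scrR':((472,212),(526,238),.05),'scrF':((372,298),(385,316),.05)}
for k,(a,b,z) in pts.items():
    a=f(a,(280,260));b=f(b,(275,260));print(k,a,b,tri(A,a,B,b).round(4),onz(A,a,z).round(4),onz(B,b,z).round(4))
for k,a,b in (('cup',(417,250),(445,268)),('bottle',(220,250),(227,248)),('pen',(203,262),(203,260))):
    print(k,onz(A,a,.0).round(3),onz(B,b,.0).round(3))
E
```

```text
knobtop (335.75, 281.75) (335.4166666666667, 280.75) [ 0.5211 -0.2578  0.0751] [ 0.5214 -0.257   0.0738] [ 0.5222 -0.2562  0.0738]
grip (302.4166666666667, 322.9166666666667) (291.4166666666667, 323.75) [ 0.4432 -0.2728  0.035 ] [ 0.4405 -0.2764  0.04  ] [ 0.442  -0.2773  0.04  ]
scrL (311.25, 287.5833333333333) (309.75, 287.0833333333333) [ 0.4935 -0.2252  0.048 ] [ 0.4915 -0.2271  0.05  ] [ 0.4936 -0.2267  0.05  ]
scrR (358.25, 294.9166666666667) (362.25, 299.25) [ 0.551  -0.2847  0.0483] [ 0.5488 -0.2862  0.05  ] [ 0.5513 -0.2858  0.05  ]
scrF (341.5833333333333, 309.25) (338.75, 312.25) [ 0.5077 -0.2949  0.049 ] [ 0.5064 -0.2958  0.05  ] [ 0.5081 -0.2954  0.05  ]
cup [ 0.743 -0.225  0.   ] [ 0.743 -0.229  0.   ]
bottle [ 0.423 -0.009  0.   ] [ 0.428 -0.008  0.   ]
pen [ 0.381 -0.019  0.   ] [ 0.379 -0.024  0.   ]
```

Knob at about (0.5215, -0.257) and lock yaw about 0.20 rad. The triangulated heights (0.075 knob, 0.035 grip, 0.048–0.049 screws) agree with what is given. Next I'll hover over it and check with the wrist camera.

```bash
python3 -m handwheel '[[[100,-3.6,-0.4,0,-6],[100,-3.6,-0.4,0.5,0],[100,-3.6,-0.4,1,0],[100,-3.6,-0.4,1,0],[100,-3.6,-0.4,1,0],[100,-3.6,-0.4,1,0],[100,-1.0,-0.1,0.5,0],[100,0,0,0,0]]]'; python3 - <<'E'
from h import *
s=ctrl.state();im=ctrl.capture('wrist');cv2.imwrite('pics/w1.png',im)
print(s['q'],s['eef_pos'],s['eef_rot'],proj(cam('wrist',s),[.5215,-.257,.0738]))
E
```

```text
t: 0.82
eef_pos: [0.5442, -0.2297, 0.1933]
eef_rot: [-0.001, 0.67, 0.742, -0.0]
contact_force: [-0.2, 0.4, -0.0]
gripper_width: 0.0852
[-5.41206983e-01  3.48134383e-01  1.78520320e-02  1.24330690e+00
 -2.90533878e-04  9.28529631e-01] [ 0.54419462 -0.22965539  0.19325924] [-1.34240082e-03  6.70488644e-01  7.41918463e-01 -4.11304796e-04] [289.26940344 268.2435726 ]
```

View pics/w1.png

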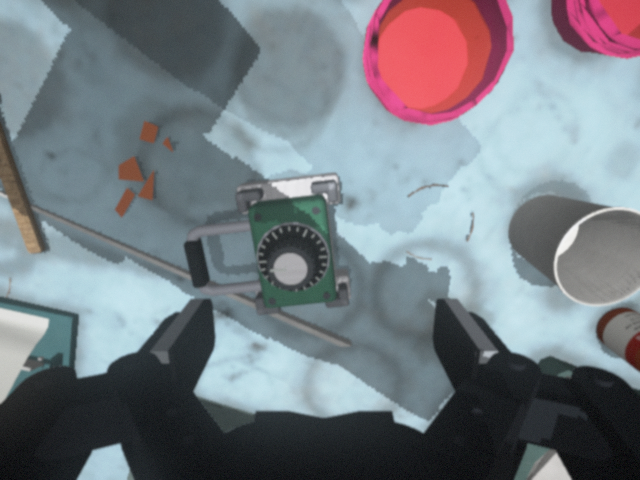

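The wrist view has the knob top at (290,268) against a prediction of (289,268), so the position is confirmed. The grip is at about (196,262). I'll refine the yaw from this view.

```bash
python3 - <<'E'
from h import *
im=cv2.imread('pics/w1.png');cv2.imwrite('pics/w1z.png',cv2.resize(im[165:325,175:365],None,fx=4,fy=4,interpolation=cv2.INTER_CUBIC))
s=ctrl.state();c=cam('wrist',s)
hsv=cv2.cvtColor(im,cv2.COLOR_BGR2HSV)
m=cv2.inRange(hsv,(60,90,30),(90,255,200));m[:165]=0;m[325:]=0;m[:,:240]=0;m[:,345:]=0
m=cv2.morphologyEx(m,cv2.MORPH_OPEN,np.ones((3,3)))
y,x=np.nonzero(m);hull=cv2.convexHull(np.c_[x,y].astype(np.int32))
P=np.array([onz(c,p[0],.05)[:2] for p in hull],np.float32)
print(cv2.minAreaRect(P*1000))
g=(im.max(2)<45).astype(np.uint8);g[:225]=0;g[300:]=0;g[:,:180]=0;g[:,212:]=0
y,x=np.nonzero(g);print('grip px',x.mean(),y.mean(),len(x));print(onz(c,(x.mean(),y.mean()),.040))
q=s['eef_rot'];print(R.from_quat([q[1],q[2],q[3],q[0]]).as_matrix().round(3))
E
```

```text
((522.8602294921875, -253.87802124023438), (55.76755142211914, 80.79996490478516), 12.85409927368164)
grip px 199.67142857142858 254.11428571428573 70
[ 0.44720701 -0.26448463  0.04      ]
[[-0.102  0.995 -0.002]
 [ 0.995  0.102  0.001]
 [ 0.002 -0.002 -1.   ]]
```

View pics/w1z.png

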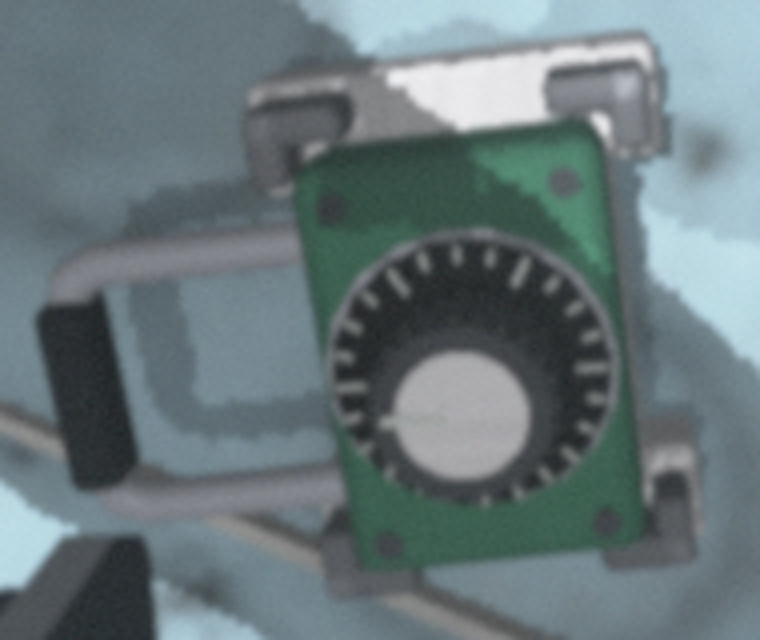

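```bash
python3 - <<'E'
from h import *
c=cam('wrist',ctrl.state())
f=lambda p:((p[0]+.5)/4-.5+175,(p[1]+.5)/4-.5+165)
S=[onz(c,f(p),.05)[:2] for p in((330,208),(565,181),(606,520),(390,545))]
print(np.round(S,4),np.mean(S,0));v=S[0]+S[1]-S[2]-S[3];print(np.arctan2(-v[0],v[1]));v=S[1]+S[2]-S[0]-S[3];print(np.arctan2(v[1],v[0]))
print(onz(c,f((460,415)),.0738), onz(c,f((473,368)),.0538), onz(c,f((87,397)),.0445))
E
python3 -m handwheel '[[[60,-1.2,-1.2,2,0],[60,-1.3,-1.3,3,0],[60,0,0,3,0],[60,0,0,2,0],[60,0,0,0,0],[60,0,0,0,0]]]'
```

```text
[[ 0.4931 -0.2263]
 [ 0.5366 -0.2166]
 [ 0.5514 -0.2847]
 [ 0.5087 -0.2946]] [ 0.52246866 -0.25554898]
0.21936829958373616
0.2240932233603211
[ 0.52203742 -0.25576792  0.0738    ] [ 0.52259223 -0.25391509  0.0538    ] [ 0.44608742 -0.27129348  0.0445    ]
t: 1.37
eef_pos: [0.5228, -0.2533, 0.0956]
eef_rot: [-0.001, 0.669, 0.744, 0.0]
contact_force: [-0.1, 0.5, -0.2]
gripper_width: 0.0517
```

```bash
python3 -m handwheel '[[[60,-0.2,-0.1,1.2,0],[60,0,0,1.2,0],[60,0,0,0,0],[0,0,0,0,0],[0,0,0,0,0],[0,0,0,0,0],[0,0,0,0,0],[0,0,0,0,0]]]'; python3 - <<'E'
from h import *
s=ctrl.state();print(s['contact_force'],s['wrist_torque'],s['gripper_width'])
cv2.imwrite('pics/s2.png',cv2.resize(ctrl.capture('side')[230:355,265:400],None,fx=5,fy=5))
E
```

```text
t: 2.03
eef_pos: [0.5227, -0.2566, 0.0735]
eef_rot: [0.001, 0.669, 0.743, 0.0]
contact_force: [-0.9, 2.7, 5.8]
gripper_width: 0.0319
[-0.93025751  2.6736748   5.80416838] [0.37581627 0.2949996  0.01567217] 0.03191432504930907
```

View pics/s2.png

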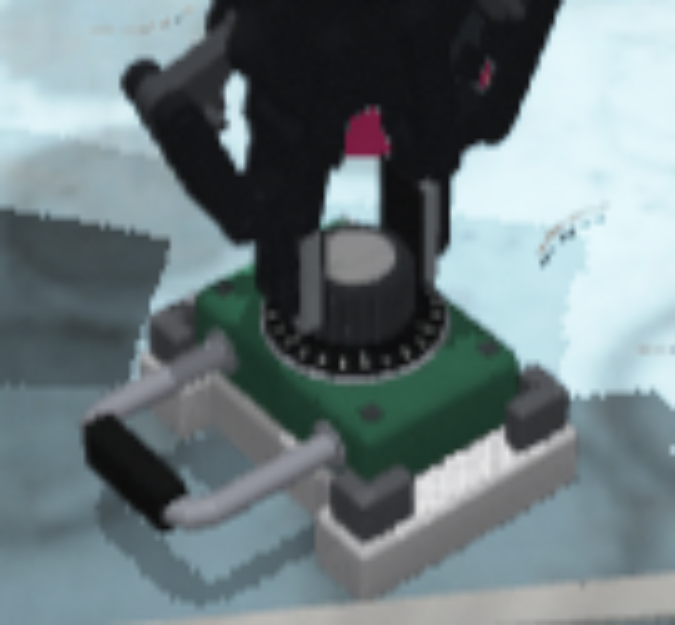

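The fingers hold the knob (width 32 mm), but the tips press lightly on the skirt at 5.8 N. I'll ease up about 1.5 mm and start turning.

```bash
cat > f.py <<'E'
from h import *
s=ctrl.state();print(s['q'][5].round(3),s['contact_force'].round(2),s['wrist_torque'].round(3),s['gripper_width'].round(4))
q=s['eef_rot'];M=R.from_quat([q[1],q[2],q[3],q[0]]).as_matrix();print('yaw',np.degrees(np.arctan2(M[1,1],M[0,1])).round(2))
E
python3 -m handwheel '[[[0,0,0,-0.15,0],[0,0,0,0,4],[0,0,0,0,4],[0,0,0,0,4],[0,0,0,0,4],[0,0,0,0,4],[0,0,0,0,0]]]'; python3 f.py
```

```text
t: 2.67
eef_pos: [0.5224, -0.2568, 0.0736]
eef_rot: [0.001, 0.789, 0.615, 0.0]
contact_force: [0.4, 0.4, -2.5]
gripper_width: 0.0317Traceback (most recent call last):
  File "f.py", line 2, in <module>
    s=ctrl.state();print(s['q'][5].round(3),s['contact_force'].round(2),s['wrist_torque'].round(3),s['gripper_width'].round(4))
                                                                                                   ^^^^^^^^^^^^^^^^^^^^^^^^
AttributeError: 'float' object has no attribute 'round'
```

```bash
sed -i "s/s\['gripper_width'\].round(4)/s['gripper_width']/" f.py; cat >> f.py <<'E'
import sys
cv2.imwrite('pics/%s.png'%sys.argv[1],cv2.resize(ctrl.capture('side')[230:355,265:400],None,fx=5,fy=5))
E
python3 f.py s3
```

```text
1.217 [ 0.42  0.41 -2.51] [ 0.036 -0.005 -0.007] 0.03173073019347042
yaw -14.16
```

View pics/s3.png

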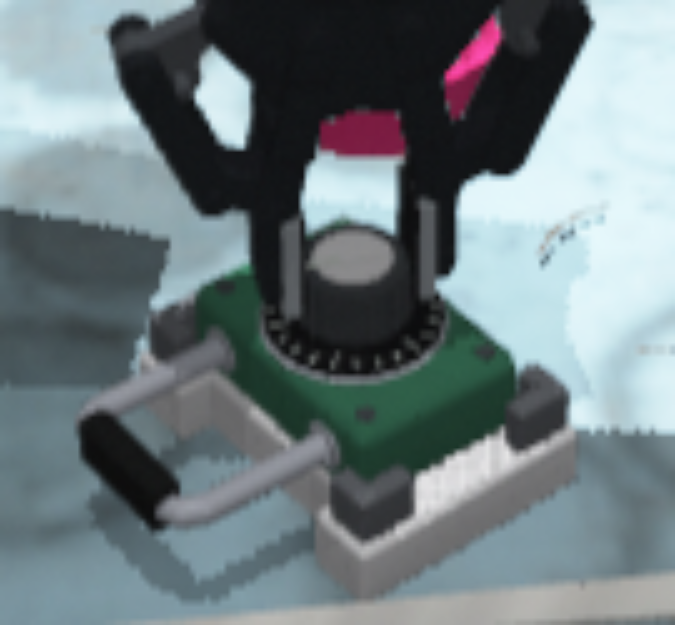

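20° done with the torque near zero, so there is no catch yet. The case only moved within its play. From here I'll take smaller steps.

```bash
python3 -m handwheel '[[[0,0,0,0,3],[0,0,0,0,3],[0,0,0,0,0]]]'; python3 f.py a1;  python3 -m handwheel '[[[0,0,0,0,3],[0,0,0,0,3],[0,0,0,0,0]]]'; python3 f.py a2; python3 -c "
import cv2,numpy as np
cv2.imwrite('pics/aa1.png',np.hstack([cv2.imread('pics/%s.png'%n)[250:,50:440] for n in('a1','a2')]))"
```

```text
t: 2.97
eef_pos: [0.5224, -0.2568, 0.0735]
eef_rot: [0.001, 0.819, 0.574, 0.0]
contact_force: [1.5, 0.2, 2.0]
gripper_width: 0.0313
1.318 [1.5  0.21 2.03] [ 0.168 -0.206  0.013] 0.03126647551408564
yaw -19.99
t: 3.27
eef_pos: [0.5224, -0.2568, 0.0735]
eef_rot: [0.001, 0.848, 0.53, 0.0]
contact_force: [1.2, 1.5, 3.6]
gripper_width: 0.0315
1.423 [1.22 1.52 3.61] [ 0.218 -0.283 -0.044] 0.03147034215922604
yaw -25.95
```

View pics/aa1.png

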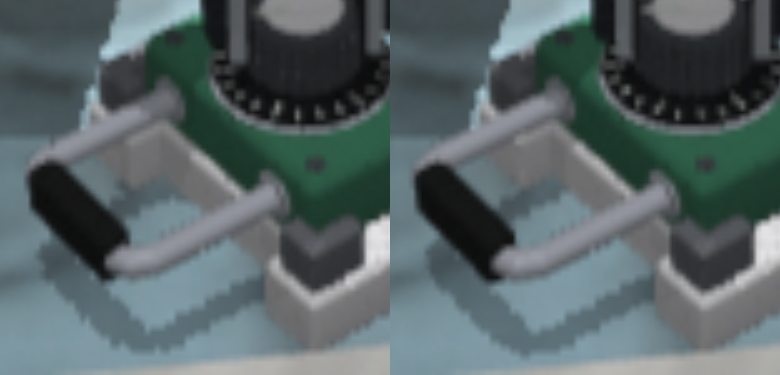

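```bash
python3 -m handwheel '[[[0,0,0,0,3],[0,0,0,0,3],[0,0,0,0,0]]]'; python3 f.py a3;  python3 -c "
import cv2,numpy as np
cv2.imwrite('pics/aa2.png',np.hstack([cv2.imread('pics/%s.png'%n)[150:,50:440] for n in('a2','a3')]))"
```

```text
t: 3.57
eef_pos: [0.5225, -0.2569, 0.0735]
eef_rot: [0.001, 0.874, 0.485, 0.0]
contact_force: [2.3, 1.4, 6.3]
gripper_width: 0.0314
1.527 [2.33 1.44 6.33] [ 0.278 -0.37  -0.071] 0.03144400415043908
yaw -31.93
```

View pics/aa2.png

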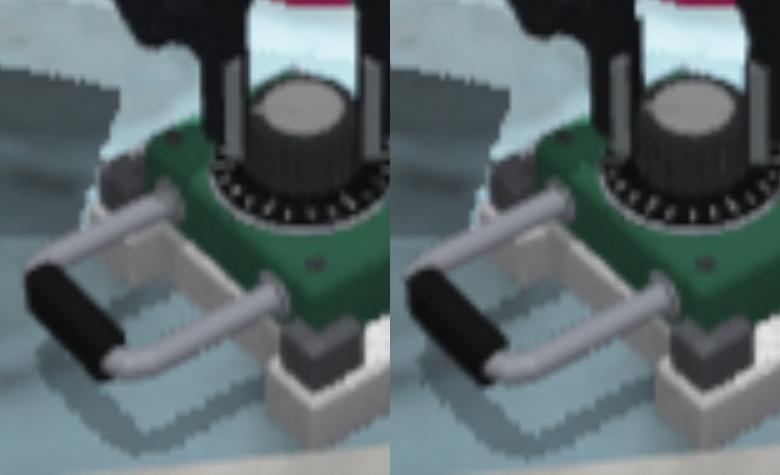

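Between these two the grip has moved out about 1.4 px while the case stayed put, so the shackle may be jumping partly. I'll measure it.

```bash
cat > g.py <<'E'
from h import *
import sys
def grip(im,box):
    x0,x1,y0,y1=box;v=im[y0:y1,x0:x1].max(2).astype(float)
    w=np.clip((70-v)/40,0,1);n,l,st,ce=cv2.connectedComponentsWithStats((w>0).astype(np.uint8))
    k=1+np.argmax(st[1:,4]);w=w*(l==k);yy,xx=np.mgrid[y0:y1,x0:x1];return (w*xx).sum()/w.sum(),(w*yy).sum()/w.sum(),w.sum()
if __name__=="__main__":
    a,b=cv2.imread('pics/scene0.png'),cv2.imread('pics/side0.png')
    c,d=ctrl.capture('scene'),ctrl.capture('side')
    for i,j in((a,b),(c,d)):
        A=grip(i,(286,316,308,335));B=grip(j,(272,304,308,340));print(np.round(A,2),np.round(B,2),tri(cam('scene'),A[:2],cam('side'),B[:2]).round(4),onz(cam('side'),B[:2],.038).round(4))
E
python3 g.py
```

```text
[302.05 323.11  93.9 ] [290.9  323.76 197.48] [ 0.4422 -0.2733  0.0358] [ 0.4421 -0.2751  0.038 ]
[299.1  323.69 156.7 ] [287.32 324.14 222.88] [ 0.4375 -0.2713  0.0354] [ 0.4372 -0.2735  0.038 ]
```

```bash
python3 -m handwheel '[[[0,0,0,0,1.5],[0,0,0,0,0],[0,0,0,0,0]]]'; python3 f.py a4; python3 g.py
```

```text
t: 3.97
eef_pos: [0.5225, -0.2569, 0.0734]
eef_rot: [0.001, 0.88, 0.475, 0.0]
contact_force: [1.6, 2.1, 5.6]
gripper_width: 0.0316
1.55 [1.62 2.14 5.56] [ 0.287 -0.387  0.   ] 0.0316087184452241
yaw -33.24
[302.05 323.11  93.9 ] [290.9  323.76 197.48] [ 0.4422 -0.2733  0.0358] [ 0.4421 -0.2751  0.038 ]
[298.73 324.04 155.23] [286.76 324.33 224.77] [ 0.4364 -0.272   0.0361] [ 0.4363 -0.2735  0.038 ]
```

```bash
python3 -m handwheel '[[[0,0,0,0,1.5],[0,0,0,0,0],[0,0,0,0,0]]]'; python3 f.py a5; python3 g.py
```

```text
t: 4.37
eef_pos: [0.5225, -0.2569, 0.0735]
eef_rot: [0.001, 0.886, 0.464, 0.0]
contact_force: [2.1, 1.2, 5.4]
gripper_width: 0.0313
1.576 [2.12 1.21 5.4 ] [ 0.285 -0.412 -0.02 ] 0.03131276627427565
yaw -34.73
[302.05 323.11  93.9 ] [290.9  323.76 197.48] [ 0.4422 -0.2733  0.0358] [ 0.4421 -0.2751  0.038 ]
[298.75 324.04 155.45] [286.76 324.32 224.65] [ 0.4363 -0.2721  0.0362] [ 0.4363 -0.2735  0.038 ]
```

View pics/a5.png

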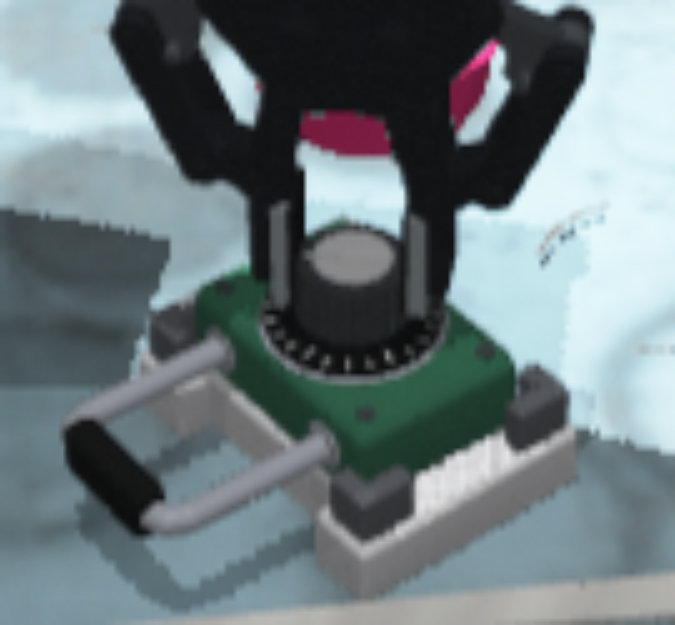

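The shackle stopped at about 5 mm out and the screws have not moved since the first turn. The dial sits within its play (torque about 0.02), so the lock has clicked open. I'll release, lift, align the jaws with the lock's x and go over the grip.

```bash
python3 -m handwheel '[[[65,0,0,0,0],[65,0,0,0,0],[65,0,0,0,0],[65,0,0,-2,0],[65,0,0,-3,-6],[65,0,0,-3,-7],[65,0,0,-1,-7],[65,0,0,0,-7],[65,0,0,0,-7],[65,0,0,0,-7]]]'; python3 -m handwheel '[[[65,0,0,0,-6.4],[65,0.2,-2.7,0,0],[65,0,-3,0,0],[65,0,-3,0,0],[55,0,0,0,0],[55,0,0,0,0]]]'; python3 g.py; python3 - <<'E'
from h import *
s=ctrl.state();im=ctrl.capture('wrist');cv2.imwrite('pics/w2.png',im)
print(s['eef_pos'],s['gripper_width'],proj(cam('wrist',s),[.437,-.274,.0445]))
E
python3 f.py a6
```

```text
t: 5.35
eef_pos: [0.5218, -0.2568, 0.1629]
eef_rot: [0.0, 0.666, 0.746, -0.0]
contact_force: [0.6, 0.2, 0.6]
gripper_width: 0.0556
t: 5.85
eef_pos: [0.4355, -0.2738, 0.163]
eef_rot: [0.0, 0.627, 0.779, -0.0]
contact_force: [0.8, -0.8, 0.3]
gripper_width: 0.0469
[302.05 323.11  93.9 ] [290.9  323.76 197.48] [ 0.4422 -0.2733  0.0358] [ 0.4421 -0.2751  0.038 ]
[298.67 324.21 145.45] [286.74 324.36 222.95] [ 0.4361 -0.2724  0.0363] [ 0.4363 -0.2736  0.038 ]
[ 0.43692499 -0.27368271  0.16290406] 0.04700985593564515 [324.3630828  235.35768728]
0.632 [0.75 0.08 0.31] [-0.013  0.08  -0.062] 0.04664133193174974
yaw 12.44
```

View pics/w2.png

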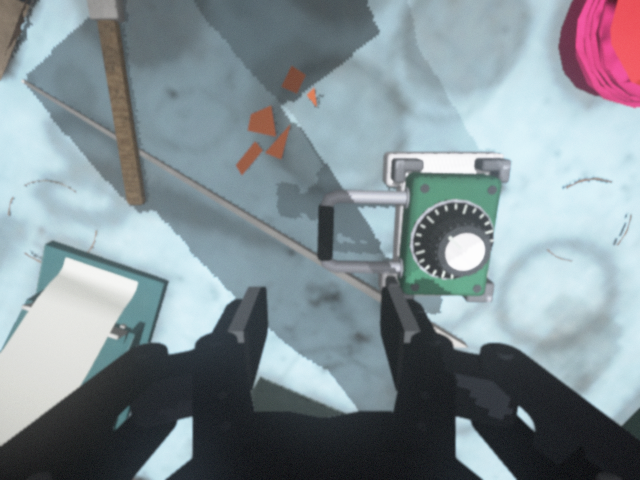

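The grip is at (326,233) against a prediction of (324,235), so it is centred between the jaws to about 1 mm. I'll descend and grip.

```bash
python3 -m handwheel '[[[55,0,0.1,3,0],[55,0,0,3.5,0],[55,0,0,3.5,0],[55,0,0,2,0],[55,0,0,1.2,0],[55,0,0,0,0]]]'; python3 f.py a7
```

```text
t: 6.55
eef_pos: [0.4369, -0.2719, 0.0279]
eef_rot: [-0.002, 0.626, 0.78, 0.0]
contact_force: [-0.4, 0.6, -0.0]
gripper_width: 0.0471
0.633 [-0.41  0.56 -0.03] [-0.023  0.079  0.018] 0.04707500194465879
yaw 12.47
```

View pics/a7.png

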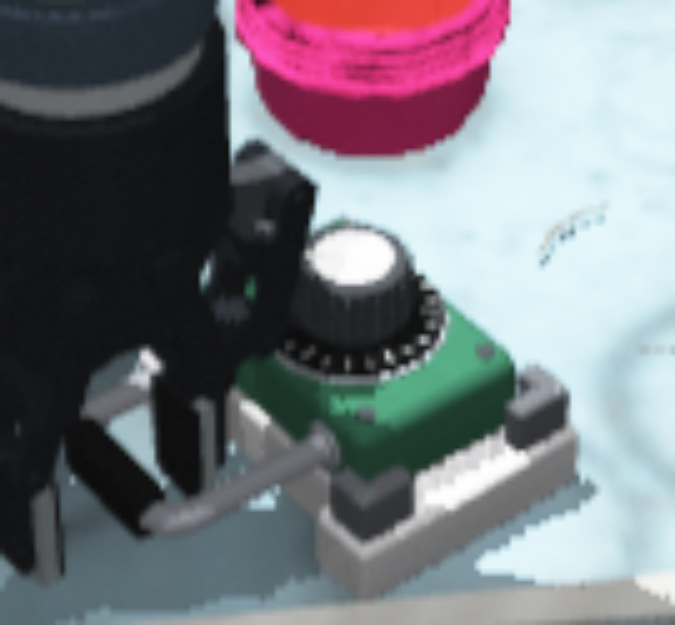

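The fingers straddle the grip with no contact. Now I'll close.

```bash
python3 -m handwheel '[[[55,0,0,-0.3,0],[0,0,0,0,0],[0,0,0,0,0],[0,0,0,0,0],[0,0,0,0,0],[0,0,0,0,0],[0,0,0,0,0]]]'; python3 f.py a8
```

```text
t: 7.18
eef_pos: [0.4379, -0.2736, 0.0344]
eef_rot: [0.001, 0.627, 0.779, 0.0]
contact_force: [0.1, -0.4, 5.5]
gripper_width: 0.0098
0.633 [ 0.11 -0.35  5.54] [-0.044 -0.25   0.075] 0.009751736557919987
yaw 12.4
```

The grip is held (width 9.8 mm). There is 5.5 N of vertical drag from the pad swing, so I'll relieve that and then pull.

```bash
python3 -m handwheel '[[[0,0,0,-0.2,0],[0,0,-0.4,0,0],[0,0,-0.4,0,0],[0,0,-0.4,0,0],[0,0,-0.4,0,0],[0,0,0,0,0]]]'; python3 f.py a9
```

```text
t: 7.73
eef_pos: [0.4211, -0.2768, 0.0357]
eef_rot: [-0.0, 0.627, 0.779, -0.0]
contact_force: [1.2, -2.5, -1.9]
gripper_width: 0.0098
0.607 [ 1.2  -2.51 -1.86] [-0.298  0.031  0.004] 0.009765299858818702
yaw 12.37
```

View pics/a9.png

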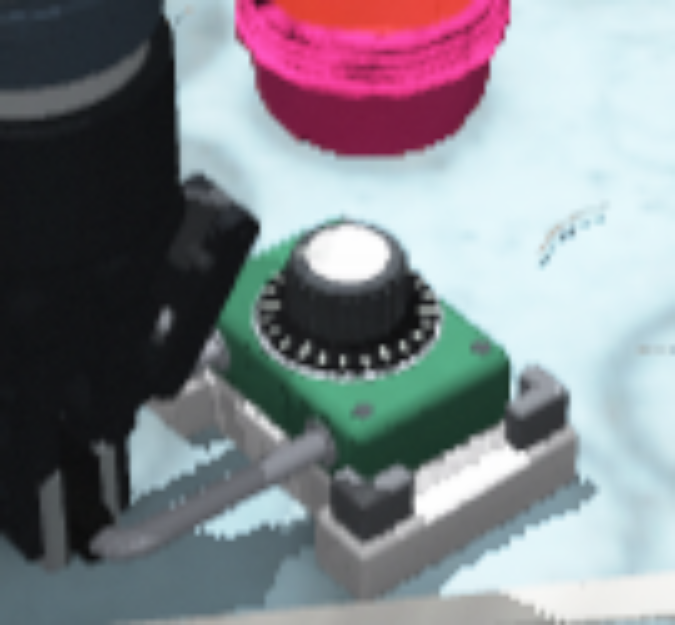

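The shackle is coming out and the case is still in the posts, though its front may be lifted by about 1 mm. I'll lower a touch and pull on to the stop.

```bash
python3 -m handwheel '[[[0,0,-0.2,0.1,0],[0,0,-0.3,0,0],[0,0,0,0,0],[0,0,0,0,0]]]'; python3 f.py b1; python3 -m handwheel '[[[0,0,-0.2,0,0],[0,0,0,0,0],[0,0,0,0,0]]]'; python3 f.py b2
```

```text
t: 8.12
eef_pos: [0.4172, -0.2779, 0.0349]
eef_rot: [0.0, 0.627, 0.779, 0.0]
contact_force: [4.1, -0.9, 1.0]
gripper_width: 0.0096
0.599 [ 4.11 -0.87  0.99] [-0.255 -0.692  0.077] 0.00960182124422114
yaw 12.4
t: 8.42
eef_pos: [0.417, -0.2782, 0.035]
eef_rot: [0.002, 0.626, 0.78, 0.001]
contact_force: [13.1, 1.6, -3.4]
gripper_width: 0.0096
0.596 [13.12  1.61 -3.36] [ 0.27  -2.416  0.14 ] 0.009632548327381214
yaw 12.46
```

View pics/b2.png

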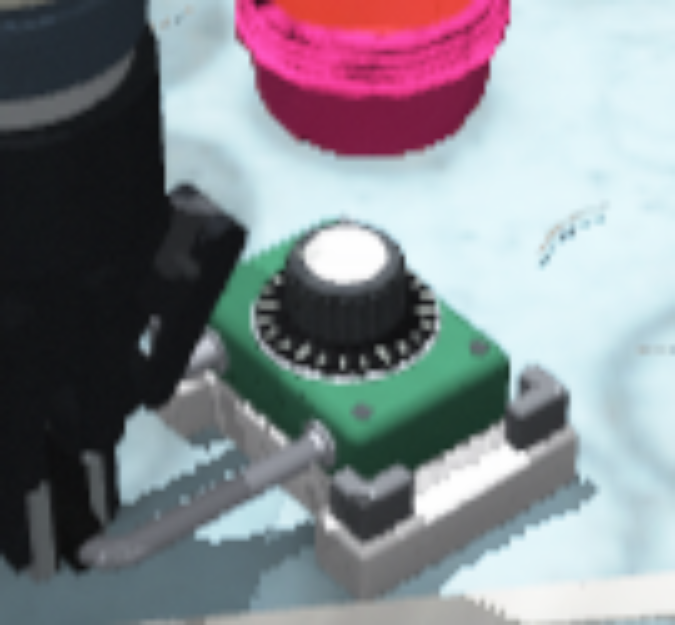

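The shackle is at its stop: the force rose to 13 N, and TCP travel of about 21 mm plus the 5 mm jump gives about 26 mm. The case is still seated. I'll release and go over the knob for the lift.

```bash
python3 -m handwheel '[[[0,0,0.2,0,0],[55,0,0,0,0],[55,0,0,0,0],[55,0,0,0,0],[55,0,0,0,0],[55,0,0,-2,0],[55,0,0,-3,0],[55,0,0,-4,0],[55,0,0,-3.5,0],[55,0,0,0,0]]]'; python3 -m handwheel '[[[60,0,3.5,0,0],[60,0,3.6,0,0],[60,0,3.4,0,0],[60,0,0,0,0],[60,0,0,0,0]]]'; python3 - <<'E'
from h import *
s=ctrl.state();im=ctrl.capture('wrist');cv2.imwrite('pics/w3.png',im)
print(s['eef_pos'],s['gripper_width'],proj(cam('wrist',s),[.5215,-.256,.0738]))
E
python3 f.py b3
```

```text
t: 9.3
eef_pos: [0.4187, -0.2794, 0.1661]
eef_rot: [0.004, 0.627, 0.779, -0.0]
contact_force: [-0.2, 0.0, 0.3]
gripper_width: 0.0469
t: 9.72
eef_pos: [0.5203, -0.2545, 0.1589]
eef_rot: [-0.001, 0.626, 0.78, -0.0]
contact_force: [-0.9, -0.1, -0.2]
gripper_width: 0.051
[ 0.52033072 -0.25453766  0.15892576] 0.05102412252021113 [326.02729438 253.190842  ]
0.752 [0.65 0.14 0.06] [ 0.015  0.083 -0.037] 0.05091579258053389
yaw 12.46
```

View pics/w3.png

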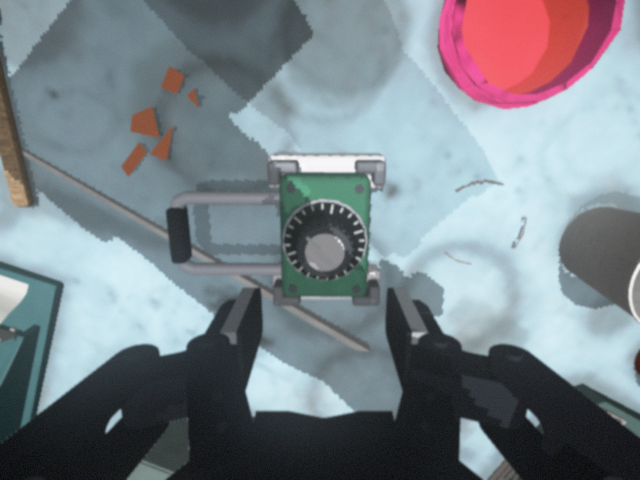

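View pics/b3.png

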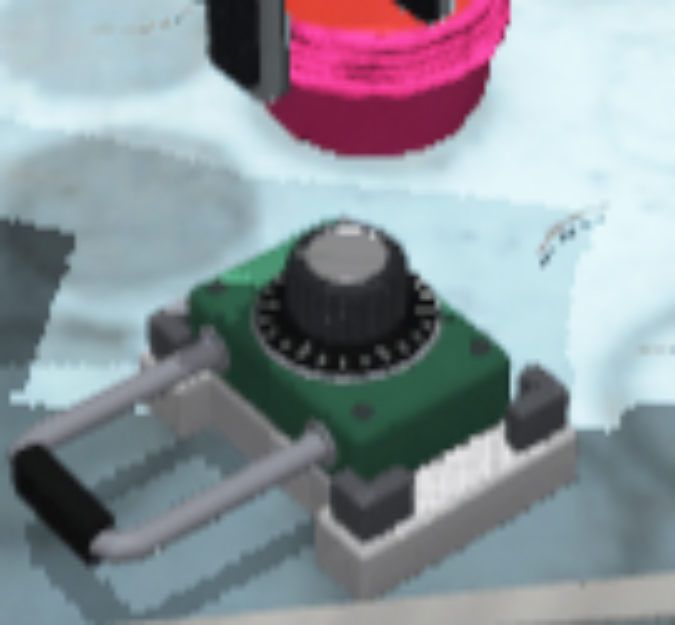

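The shackle is well out at (178,235) in the wrist view, and the knob at (325,251) is within 2 px of prediction. I'll descend and grip the knob.

```bash
python3 -m handwheel '[[[60,-0.1,0.05,3,0],[60,0,0,3,0],[60,0,0,2.4,0],[60,0,0,0,0],[0,0,0,0,0],[0,0,0,0,0],[0,0,0,0,0],[0,0,0,0,0],[0,0,0,0,0],[0,0,0,-0.2,0]]]'; python3 f.py b4;python3 -m handwheel '[[[0,0,0,-0.5,0],[0,0,0,-1,0],[0,0,0,-1,0],[0,0,0,-1,0],[0,0,0,-1,0],[0,0,0,0,0]]]'; python3 f.py b5
```

```text
t: 10.65
eef_pos: [0.5204, -0.2563, 0.0784]
eef_rot: [0.0, 0.627, 0.779, -0.0]
contact_force: [1.1, 0.5, -2.9]
gripper_width: 0.0311
0.752 [ 1.12  0.54 -2.9 ] [ 0.048 -0.469  0.005] 0.03110557753512122
yaw 12.4
t: 11.2
eef_pos: [0.521, -0.2566, 0.1255]
eef_rot: [0.002, 0.627, 0.779, 0.0]
contact_force: [0.2, -0.9, -2.3]
gripper_width: 0.0313
0.752 [ 0.22 -0.9  -2.3 ] [-0.014 -0.075  0.029] 0.03128401956872165
yaw 12.4
```

View pics/b5.png

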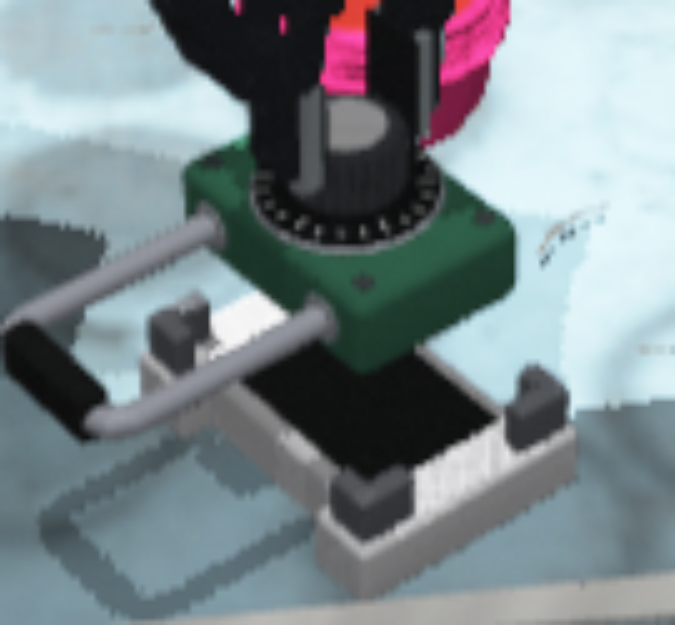

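The lock is clear of the cradle, level, with its shackle out and a weight of 2.3 N on the wrist. I'll raise it to about 20 cm.

```bash
python3 -m handwheel '[[[0,0,0,-1.5,0],[0,0,0,-2,0],[0,0,0,-2,0],[0,0,0,-2,0],[0,0,0,-2,0],[0,0,0,-1.5,0],[0,0,0,-0.5,0],[0,0,0,0,0],[0,0,0,0,0],[0,0,0,0,0]]]';python3 -m handwheel '[[[0,0,0,0,0],[0,0,0,0,0],[0,0,0,0,0],[0,0,0,0,0]]]'; python3 - <<'E'
from h import *
s=ctrl.state();print(s['eef_pos'],s['contact_force'],s['gripper_width'],abs(s['dq']).max())
a,b=ctrl.capture('scene'),ctrl.capture('side')
cv2.imwrite('pics/c1.png',np.hstack([a[150:400,150:500],b[150:400,150:500]]))
cv2.imwrite('pics/c2.png',cv2.resize(b[140:270,230:420],None,fx=4,fy=4))
cv2.imwrite('pics/c3.png',cv2.resize(a[140:290,230:420],None,fx=4,fy=4))
E
```

```text
t: 12.08
eef_pos: [0.5198, -0.2558, 0.2364]
eef_rot: [-0.001, 0.627, 0.779, -0.0]
contact_force: [-0.1, -0.5, -3.0]
gripper_width: 0.0312
t: 12.42
eef_pos: [0.5202, -0.256, 0.2375]
eef_rot: [-0.0, 0.627, 0.779, -0.0]
contact_force: [0.3, 0.2, -2.1]
gripper_width: 0.0311
[ 0.5202065  -0.25602261  0.23745048] [ 0.28812673  0.18375099 -2.12696145] 0.031139796693358174 0.0037980609532373283
```

View pics/c1.png

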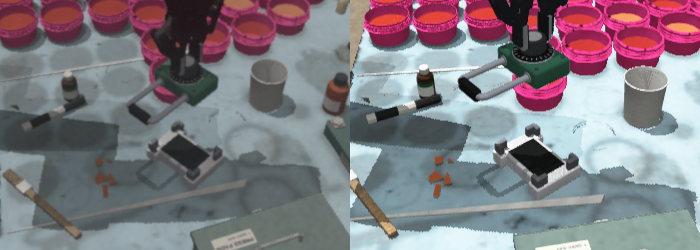

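View pics/c2.png

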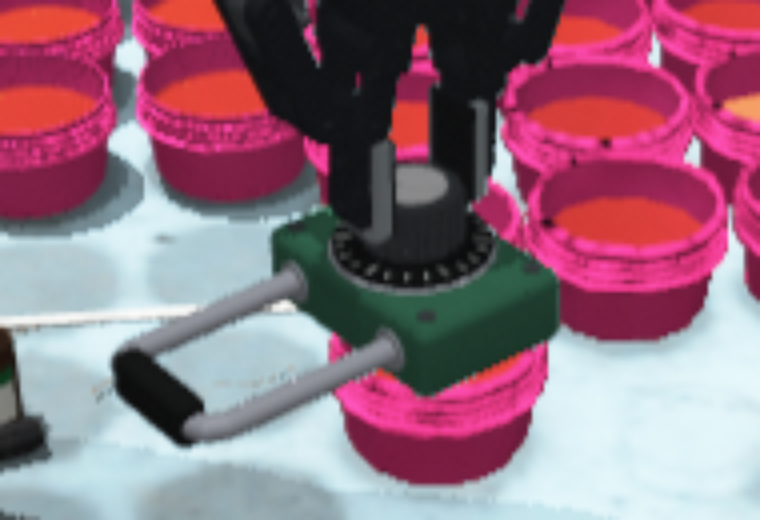

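View pics/c3.png

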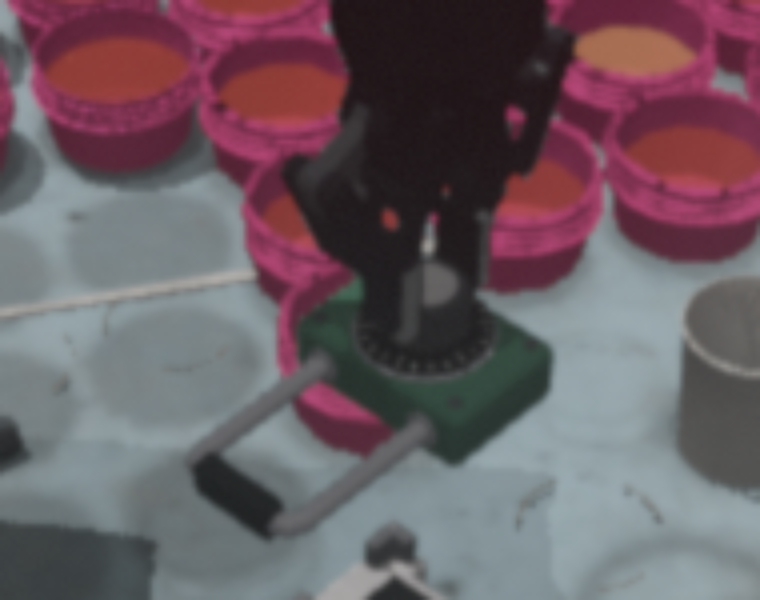

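Both views show the lock held level above an empty cradle, with the shackle out and the bystanders in place. As a last check I'll triangulate the grip, at (157,395) in c2 and (238,494) in c3, and the knob top, at (432,186) and (436,284).

```bash
python3 - <<'E'
from h import *
f=lambda p:((p[0]+.5)/4-.5+230,(p[1]+.5)/4-.5+140)
A=cam('scene');B=cam('side')
g=tri(A,f((238,494)),B,f((157,395)));k=tri(A,f((436,284)),B,f((432,186)))
print(g,k,np.linalg.norm((g-k)[:2])-.08)
print(ctrl.state()['contact_force'])
ctrl.sign_off()
E
```

```text
[ 0.41933984 -0.27654921  0.19574757] [ 0.52636098 -0.25260622  0.22962569] 0.029666734051089924
[ 1.02547242 -0.43519711 -1.93622641]
the job is handed in; nothing more can be done
```

The open lock is held still by its knob about 20 cm above the table, and I handed the job in at about 12.5 s of the 51 s allowed. No verdict is reported back, so what follows is from my own checks.

- **Dial:** I turned it clockwise about 41° until the shackle jumped out about 5 mm and stopped. The dial was not forced.
- **Shackle:** I pulled it to its end stop, where the force rose to 13 N, while the case stayed in the cradle. The case front may have lifted by about 1 mm during the pull, so I lowered slightly and carried on.
- **Lift:** I gripped the knob again and raised the lock straight out.

| Last check | Result |
|---|---|
| Shackle grip height | about 0.196 m |
| Knob top height | about 0.23 m, so the case centre is at roughly 0.19–0.20 m |
| Force on the wrist | about 2 N, matching the lock's weight |
| Knob between the fingers | 31 mm, fingers closed on it |
| Joint speeds | below 0.004 rad/s |
| Cup, bottle and marker | in place in both views |

**Disagreements:**
- The last two-view estimate put the shackle about 30 mm out, more than its 26 mm maximum. That is a few mm of error from picking pixels by hand, but it is still well above the 13 mm needed.
- The knob measured 31–32 mm across in the grip, against the 34 mm stated.

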